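# Pack the finished sample set at the curing line

### The arm

A 6-joint arm with a two-finger parallel gripper is mounted at the origin on the work surface. World frame = base frame: x ahead of the robot, y to its left, z up, the work surface at z = 0. Lengths are in mm, angles in rad, forces in N, time in s.
With the tool pointing down it reaches from about 275 to 775 mm from the base axis. Payload 14.6 kg.
Tool frame: the origin (TCP) lies on the front face of the gripper's body, between the roots of the fingers; the fingertips stand 73 mm ahead of it and the grasp point (between the pads) lies 54 mm ahead of it; z points along the fingers, y is the direction in which the jaws open and shut (so a half turn about z gives the same grasp; the last joint's range is limited). The gripper opens to 85 mm and grips with 20 to 120 N. Pads are 22 mm wide; open, the fingers measure 114 mm over their backs; the gripper's body (76 mm by 85 mm) begins 54 mm behind the grasp point. The pads swing forward as they close: fully open they stand 13 mm farther back than shut.
Start: joints at [-1.37, 0.263, -0.048, 1.259, 0, 1.415], TCP at [182.873, -492.124, 303.878] pointing down, gripper open.
Joint ranges: [-2.65, 2.65], [-0.89, 1.7], [-1.18, 1.37], [-2.13, 2.11], [-1.35, 1.29], [-3.14, 3.14]. Speed limits (rad/s): [1.89, 1.89, 2.57, 2.79, 3.14, 3.14].

### API

Orientations are given as a 3x3 rotation matrix whose columns are the frame's x, y, z axes.
In Python, from workcell import ctrl gives the robot as it stands.
- The arm moves only by the shell command python3 -m crank 'ROWS' [FORCE]. ROWS is JSON, a list of rows, each a list of 3 entries, a list of its own where there are three numbers: the turn, a rotation vector about the tool's x, y, z in rad, then the shift along the tool's x, y, z in cm, then the opening, from 0 (shut) to 1 (fully open). In form: [[[ax, ay, az], [tx, ty, tz], jaw], ...]. A call has 1 to 20 rows; each row is the pose to reach, as a shift and turn from the pose measured when the call began, along the tool's axes at that moment; what a row does not reach only later rows make up. A row lasts 1/8 s, in which the tool goes at most 62.5 mm and 10.7 degrees, less where a joint would pass 70% of its speed; a pose out of reach is approached as far as the arm can. A call with a gripper value outside its range is refused whole. The fingers move at their own pace and stop on an object; FORCE is the grip in N (left out, the last holds). Time passes only in rows, so rows that repeat a pose let the fingers close. It gives the time, the measured TCP pose, the force and the opening at its end, in the units of the state.
- ctrl.get_obs(): the state, without advancing time (a new reading comes with each control period).
- ctrl.capture(name): name is "scene" or "side" or "wrist"; returns the picture (384x512x3 uint8, red, green, blue); there is no depth.
- ctrl.get_calibration(name): a dict with "camera_matrix" (3x3 intrinsics, pixels), "dist" ([k1, k2, p1, p2, k3] as OpenCV has them; the pictures are not rectified), "R" (3x3) and "t" (3): a world point X has camera coordinates R X + t. Camera axes: x right, y down, z forward; pixel columns grow to the right and rows downward; lengths in mm; the calibration is good to about 2 mm. A picture is of the moment at which its call begins: read the wrist's pose just before it. get_calibration takes no time and is no camera call; for the wrist camera it gives the pose at the moment of the call.
- ctrl.hand_in(): hands the job in, once; it reports no verdict.
The state is a dict: "time_s": time; "joint_positions": joint angles; "joint_velocities": joint speeds; "joint_torque": joint torques, N m; "eef_pos": TCP position; "tcp_rot": TCP orientation; "ft_force": force on the tool from outside, world axes, zero at the start; "moment": the same for the moment, N m; "gripper_width": finger opening in mm.
Only numpy, scipy, OpenCV 4.12 (cv2) and the standard library are available. Lean on these libraries where they do the work, as an engineer would, in place of code of your own. Each camera call takes 0.05 s, during which the arm holds its last target. There are 200 camera calls.

### The job

Pack the finished samples into the wooden tray: the round bottle with a cap into the small round nest, the square bottle with a cap into the square nest, and the jar with a lid into the large round nest, each standing upright on the tray floor inside its nest. They are glass, so set each one down before letting go and do not drop it. Leave the three pieces that have no cap or lid standing where they are.

Things in the scene. Friction and masses are not known exactly. Their poses are not given: they have to be found in the camera images.
- round_capped: Finished round bottle, coated in the same yellow as all the others: straight round body 52 mm in diameter up to 70 mm, narrowing shoulder to 80 mm, aluminium screw cap 30 mm in diameter from 80 to 105 mm (its top). Loose, glass, 0.13 to 0.25 kg. Origin at the centre of its underside, z up.
- square_capped: Finished square bottle, coated in the same yellow as all the others: body 46 x 46 mm up to 68 mm, aluminium cap 28 mm in diameter from 74 to 98 mm (its top). Loose, glass, 0.12 to 0.24 kg. Origin at the centre of its underside, z up, x and y square to its side faces.
- jar_capped: Finished jar, coated in the same yellow as all the others: wide round body 64 mm in diameter up to 46 mm, aluminium lid 60 mm in diameter from 50 to 64 mm (its top). Loose, glass, 0.12 to 0.24 kg. Origin at the centre of its underside, z up.
- round_open: Look-alike to leave alone: the same yellow round bottle without its cap; a bare yellow neck 22 mm in diameter with a dark mouth, top at 92 mm. Body 52 mm in diameter. Loose. Origin at the centre of its underside, z up.
- square_open: Look-alike to leave alone: the same yellow square bottle without its cap; a bare yellow neck 20 mm in diameter with a dark mouth, top at 86 mm. Body 46 x 46 mm. Loose. Origin at the centre of its underside, z up.
- jar_open: Look-alike to leave alone: the same yellow jar without its lid, open and empty, mouth rim 54 mm in diameter at 60 mm. Body 64 mm in diameter. Loose. Origin at the centre of its underside, z up.
- tray: Flat wooden tray fixed to the bench, 124 x 324 mm (its x and y), floor 5 mm thick, rim 18 mm high, a wire handle at each end (to 183 mm from the centre). The three nests stand in a row along its y, 100 mm apart, in any order. Origin at the centre of its underside, z up.
- nest_round: Small round nest: black plastic ring fixed in the tray, 70 mm inside and 80 mm outside diameter, 12 mm high, open in the middle to the tray floor; for the round bottle. Origin at its centre on the tray floor (5 mm above the bench), z up, x and y along the tray's.
- nest_square: Square nest: black plastic frame fixed in the tray, 66 x 66 mm inside and 76 x 76 mm outside, sides along its x and y, 12 mm high, open in the middle to the tray floor; for the square bottle, whose sides must be roughly in line with it to go in. Origin at its centre on the tray floor (5 mm above the bench), z up, x and y along the tray's.
- nest_jar: Large round nest: black plastic ring fixed in the tray, 86 mm inside and 96 mm outside diameter, 12 mm high, open in the middle to the tray floor; for the jar. Origin at its centre on the tray floor (5 mm above the bench), z up, x and y along the tray's.
Not all that is in view belongs to the job. What is shaped like the square_capped but turquoise is not meant. Leave any green look-alike of the jar_capped alone.

How it is judged:
By the outcome, as a careful person would: the job done as asked, in the order asked, and still so for the second after the job is handed in, with the robot touching nothing.
It also fails if it takes over 88 s, if anything falls off the work surface, if the arm or the gripper's body presses on something with over 40 N, if the wrist force passes 120 N, or if a joint passes its speed limit or range.

## Working session

There is one attempt and no reset: what is moved stays moved. The work goes in short steps, Python scripts to look and compute and a shell command to move; the robot and the scene stay as the last step left them, time stands still between calls to the robot, and variables do not carry over. Pictures are saved under pics/ and viewed, about 12 in all and at most 16, crops included, and the job is handed in when it is done.

```bash
mkdir -p pics; ls; python3 - <<'E'
from workcell import ctrl
import cv2,numpy as np
o=ctrl.get_obs();print(o['time_s'],o['eef_pos'],o['tcp_rot'],o['gripper_width'])
for n in("scene","side"):
    cv2.imwrite(f"pics/{n}0.png",cv2.resize(ctrl.capture(n)[:,:,::-1],(800,600),interpolation=cv2.INTER_CUBIC))
    c=ctrl.get_calibration(n);print(n,-np.array(c['R']).T@c['t'],np.round(c['R'],2).tolist(),c['dist'])
E
```

```text
pics
0.0 [ 182.82680585 -491.90039905  303.41956051] [[ 9.37375335e-01  3.48320845e-01 -2.65871139e-04]
 [ 3.48320924e-01 -9.37374728e-01  1.07337219e-03]
 [ 1.24657022e-04 -1.09876110e-03 -9.99999389e-01]] 85.50518527041075
scene [1096.86125319  -40.53366378  855.86772339] [[0.1, 1.0, 0.01], [0.84, -0.08, -0.54], [-0.54, 0.06, -0.84]] [-0.0016626  0.         0.         0.         0.       ]
side [ 456.27938084 -853.82717041  785.55038304] [[0.99, -0.16, -0.01], [-0.11, -0.63, -0.77], [0.11, 0.76, -0.64]] [-0.04645871  0.          0.          0.          0.        ]
```

View pics/scene0.png

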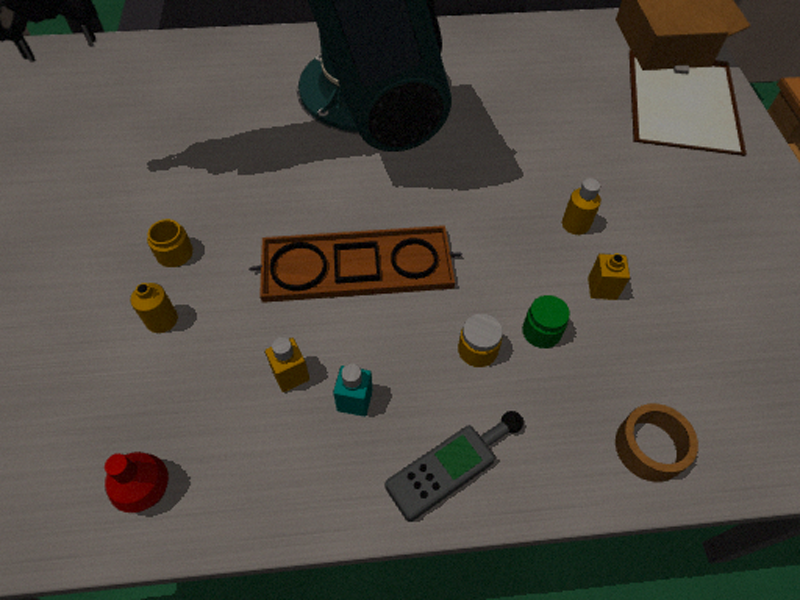

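View pics/side0.png

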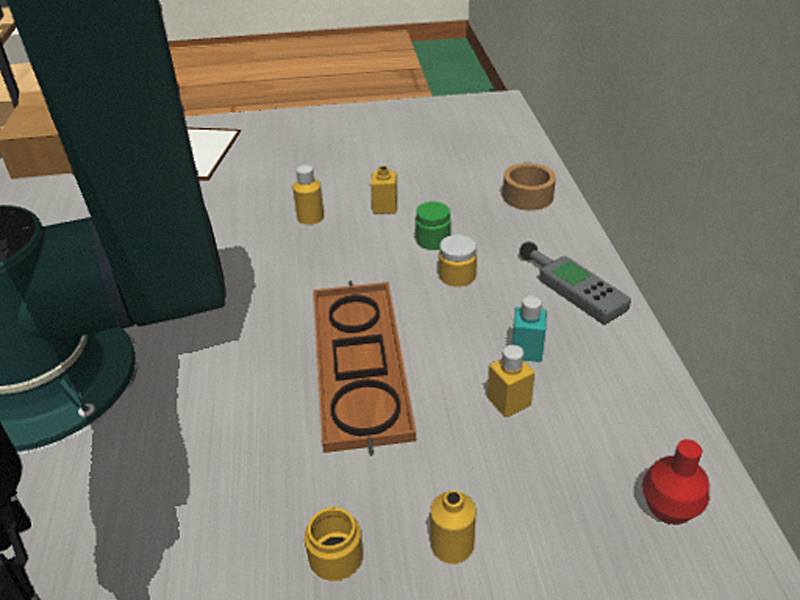

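The scene view shows three capped yellow pieces. They are the round bottle (cap at 590,185), the square bottle (cap at 283,348) and the jar (lid at 483,330). The look-alikes are the open round bottle (150,300), open square bottle (610,275), open jar (170,240), the turquoise square (353,390) and the green jar (547,320). In the tray, from image left to right, the nests are jar, square and round.

```bash
cat > h.py <<'E'
from workcell import ctrl
import cv2,numpy as np
def ray(c,p):
    K=np.array(c['camera_matrix'],float);R=np.array(c['R']);t=np.array(c['t'])
    q=cv2.undistortPoints(np.array([[p]],float),K,np.array(c['dist'],float))[0,0]
    return -R.T@t, R.T@np.array([q[0],q[1],1])
def plane(c,p,z):
    o,d=ray(c,p); return o+d*(z-o[2])/d[2]
def tri(c1,p1,c2,p2):
    o1,d1=ray(c1,p1);o2,d2=ray(c2,p2)
    s=np.linalg.lstsq(np.c_[d1,-d2],o2-o1,rcond=None)[0]
    a,b=o1+s[0]*d1,o2+s[1]*d2; return (a+b)/2,np.linalg.norm(a-b)
def tile(img,x0,y0,w,k):  # crop with grid labels, raw pixels
    h=w*3//4; c=cv2.resize(img[y0:y0+h,x0:x0+w],None,fx=k,fy=k,interpolation=cv2.INTER_CUBIC)
    for g in range((x0//10+1)*10,x0+w,10):
        cv2.line(c,((g-x0)*k,0),((g-x0)*k,5),(255,255,255),1);cv2.putText(c,str(g),((g-x0)*k-10,16),0,.35,(255,255,255),1)
    for g in range((y0//10+1)*10,y0+h,10):
        cv2.line(c,(0,(g-y0)*k),(5,(g-y0)*k),(255,255,255),1);cv2.putText(c,str(g),(7,(g-y0)*k+4),0,.35,(255,255,255),1)
    return c
E
python3 - <<'E'
from h import *
a=ctrl.capture("scene")[:,:,::-1].copy();b=ctrl.capture("side")[:,:,::-1].copy()
cv2.imwrite("pics/ra.png",a);cv2.imwrite("pics/rb.png",b)
r=lambda *t:np.hstack(t)
m=np.vstack([r(tile(a,345,105,50,8),tile(a,160,205,50,8)),r(tile(a,285,190,50,8),tile(a,160,130,140,8)[:296,:400]*0+0)])
m=np.vstack([r(tile(a,345,105,50,8)[:296],tile(a,160,205,50,8)[:296]),r(tile(a,285,190,50,8)[:296],tile(b,295,215,50,8)[:296])])
cv2.imwrite("pics/m1.png",m)
cv2.imwrite("pics/m2.png",tile(a,155,140,150,5))
E
```

```text
(no output)
```

View pics/m1.png

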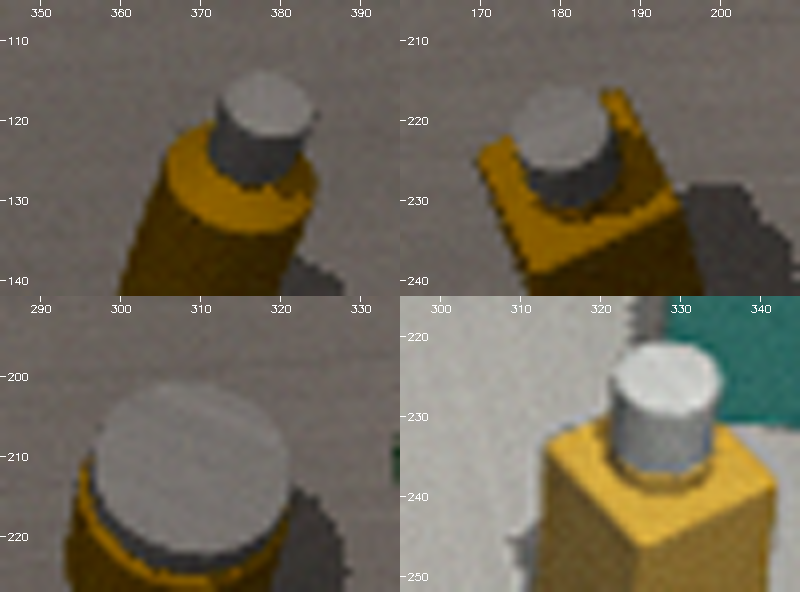

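View pics/m2.png

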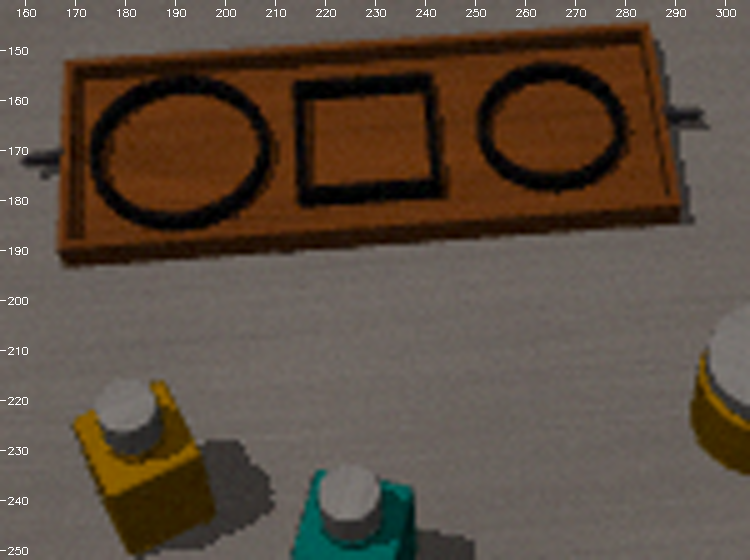

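```bash
python3 - <<'E'
from h import *
S=ctrl.get_calibration("scene");D=ctrl.get_calibration("side")
f=lambda n,v:print(n,np.round(v,1))
f("round",plane(S,(378.1,118),105));f("sq",plane(S,(180.4,221),98));f("sqside",plane(D,(328.4,225.4),98));f("jar",plane(S,(308.9,211.2),64))
print(tri(S,(180.4,221),D,(328.4,225.4)))
for c,P in((S,[(169.75,225),(176.25,239.4),(195.25,230.6)]),(D,[(313.1,234.25),(325.6,246.1),(342.1,239)])):
    q=[plane(c,p,68) for p in P]
    for i in(0,1):
        d=q[i+1]-q[i];print("edge",np.linalg.norm(d),np.degrees(np.arctan2(d[1],d[0])))
    f("mid",(q[0]+q[2])/2)
q=[plane(S,p,18) for p in [(168.2,152.4),(284.6,144.8),(291,181.6),(166.6,190)]]
for i in range(4):
    d=q[(i+1)%4]-q[i];print("tray",np.linalg.norm(d),np.degrees(np.arctan2(d[1],d[0])))
f("traymid",sum(q)/4)
# nests by image-centre guesses, top z=17
for n,p in(("j",(191.2,169.5)),("s",(228.8,167.5)),("r",(265.5,165))):f(n,plane(S,p,17))
W=ctrl.get_calibration("wrist");o=ctrl.get_obs();T=np.array(o['tcp_rot']);R=np.array(W['R']);f("cam in tool",T.T@(-R.T@W['t']-o['eef_pos']));print(np.round(R@T,2),W['camera_matrix'])
E
```

```text
round [417.8 360.8 105. ]
sq [ 675.4 -155.8   98. ]
sqside [ 673.6 -163.3   98. ]
jar [657.9 139.1  64. ]
(array([ 674.17610822, -157.29655271,   93.34070399]), np.float64(2.8550209701908957))
edge 40.5969367209314 21.908124381295757
edge 46.07872199149325 113.08146318727567
mid [ 676.7 -155.7   68. ]
edge 41.85550718250514 -64.93066895789423
edge 41.20824492226371 19.930817718883453
mid [ 673.1 -165.8   68. ]
tray 321.3630503107764 89.74063501311426
tray 124.36985195411695 -0.2514817623364609
tray 322.0289700196027 -90.51230134101102
tray 122.94993063846502 179.43974558782526
traymid [476.9 -42.3  18. ]
j [ 477.1 -140.6   17. ]
s [479.4 -40.7  17. ]
r [479.9  58.   17. ]
cam in tool [ 83.5   1.7 -70.1]
[[-0.    1.   -0.  ]
 [-0.95 -0.   -0.33]
 [-0.33  0.    0.95]] [[329.26884385   0.         257.96372202]
 [  0.         329.26884385 189.40730634]
 [  0.           0.           1.        ]]
```

Enlarged crops confirm aluminium caps on the three targets. The positions also check out: the tray measures 322 x 124 mm with yaw close to 0, and the square bottle's yaw is about 22°. I'm moving over the round bottle first.

```bash
cat >> h.py <<'E'
from scipy.spatial.transform import Rotation as Ro
def to(x,y,z,yaw):
    """turn (rad) and shift (cm) in tool axes to TCP x,y,z mm with tool-x at yaw deg, pointing down"""
    o=ctrl.get_obs();T=np.array(o['tcp_rot']);a=np.radians(yaw);c,s=np.cos(a),np.sin(a)
    G=np.array([[c,s,0],[s,-c,0],[0,0,-1.]])
    return np.round(Ro.from_matrix(T.T@G).as_rotvec(),3).tolist(),np.round(T.T@(np.array([x,y,z])-o['eef_pos'])/10,2).tolist()
def look(name):
    c=ctrl.get_calibration("wrist");im=ctrl.capture("wrist")[:,:,::-1].copy()
    np.save(name+".npy",c,allow_pickle=True);cv2.imwrite(f"pics/{name}.png",im);return c,im
E
python3 -m crank '[[[0,0,-1.215],[42.1,-36.8,0],1],[[0,0,-1.215],[42.1,-36.8,0],1],[[0,0,-1.215],[42.1,-36.8,0],1],[[0,0,-1.215],[42.1,-36.8,0],1],[[0,0,-1.215],[42.1,-36.8,0],1],[[0,0,-1.215],[42.1,-36.8,0],1],[[0,0,-1.215],[42.1,-36.8,0],1],[[0,0,-1.215],[42.1,-36.8,0],1],[[0,0,-1.215],[42.1,-36.8,0],1],[[0,0,-1.215],[42.1,-36.8,0],1],[[0,0,-1.215],[51.7,-71.7,4.3],1],[[0,0,-1.215],[51.7,-71.7,4.3],1],[[0,0,-1.215],[51.7,-71.7,4.3],1],[[0,0,-1.215],[51.7,-71.7,4.3],1],[[0,0,-1.215],[51.7,-71.7,4.3],1],[[0,0,-1.215],[51.7,-71.7,4.3],1],[[0,0,-1.215],[51.7,-71.7,4.3],1],[[0,0,-1.215],[51.7,-71.7,4.3],1],[[0,0,-1.215],[51.7,-71.7,4.3],1],[[0,0,-1.215],[51.7,-71.7,4.3],1]]' 40
python3 - <<'E'
from h import *
c,im=look("w1");cv2.imwrite("pics/w1v.png",tile(im,100,40,400,2))
print(np.round(ctrl.get_obs()['joint_positions'],2))
E
```

```text
time_s: 2.7
eef_pos: [418.1, 359.2, 261.4]
tcp_rot: [[0.002, 1.0, 0.0], [1.0, -0.002, 0.001], [0.001, 0.0, -1.0]]
ft_force: [0.6, 0.1, 0.2]
gripper_width: 85.4
[ 0.56  0.32 -0.08  1.17  0.    2.13]
```

View pics/w1v.png

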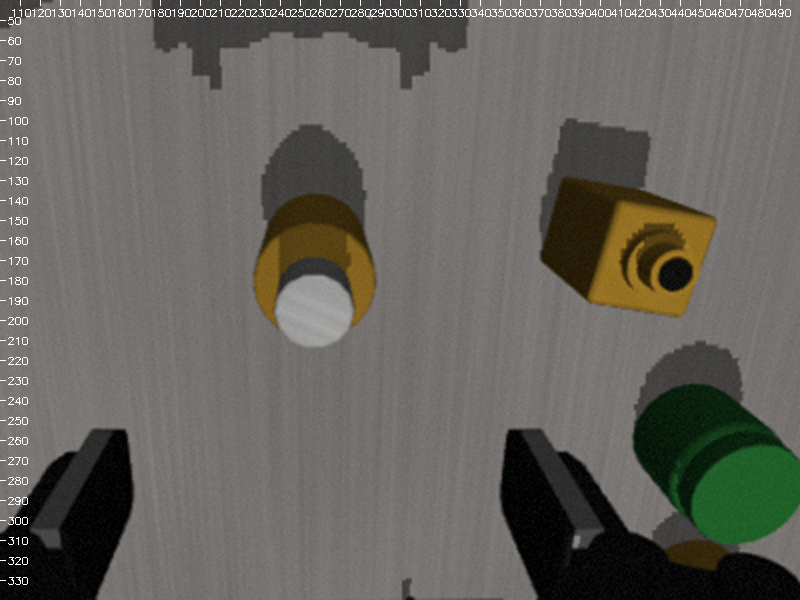

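Wrist view: the round bottle's metal cap is centred at raw (257,195). The open square bottle is at (435,175), clear of the fingers.

```bash
python3 - <<'E'
from h import *
c=np.load("w1.npy",allow_pickle=True).item()
p=plane(c,(257,195.5),105);print(p);print(to(p[0],p[1],113,90), to(p[0],p[1],150,90))
E
```

```text
[417.25593016 358.63517872 105.        ]
([0.0, -0.001, -0.001], [-0.09, -0.08, 14.84]) ([0.0, -0.001, -0.001], [-0.09, -0.08, 11.14])
```

```bash
python3 -m crank '[[[0,0,0],[-0.1,-0.1,6],1],[[0,0,0],[-0.1,-0.1,11],1],[[0,0,0],[-0.1,-0.1,13],1],[[0,0,0],[-0.1,-0.1,14.8],1],[[0,0,0],[-0.1,-0.1,14.8],1],[[0,0,0],[-0.1,-0.1,14.8],0.3],[[0,0,0],[-0.1,-0.1,14.8],0.3],[[0,0,0],[-0.1,-0.1,14.8],0.3],[[0,0,0],[-0.1,-0.1,14.8],0.3],[[0,0,0],[-0.1,-0.1,14.8],0.3],[[0,0,0],[-0.1,-0.1,14.8],0.3]]' 40
```

```text
time_s: 4.12
eef_pos: [417.4, 358.7, 114.6]
tcp_rot: [[0.001, 1.0, 0.002], [1.0, -0.001, 0.002], [0.002, 0.002, -1.0]]
ft_force: [-1.5, -1.6, 9.4]
gripper_width: 50.7
```

```bash
python3 -m crank '[[[0,0,0],[0,0,-2],0.3],[[0,0,0],[0,0,-5],0.3],[[0,0,0],[0,0,-9],0.3],[[0,0,0],[-3,0.6,-9],0.3],[[0,0,0],[-7,1.4,-9],0.3],[[0,0,0],[-12,2.4,-9],0.3],[[0,0,0],[-17,3.4,-9],0.3],[[0,0,0],[-22,4.4,-9],0.3],[[0,0,0],[-26,5.3,-9],0.3],[[0,0,0],[-29,5.9,-9],0.3],[[0,0,0],[-29.9,6.1,-9],0.3],[[0,0,0],[-29.9,6.1,-6],0.3],[[0,0,0],[-29.9,6.1,-4],0.3],[[0,0,0],[-29.9,6.1,-3],0.3],[[0,0,0],[-29.9,6.1,-3],0.3],[[0,0,0],[-29.9,6.1,-3],0.3]]'
python3 - <<'E'
from h import *
a=ctrl.capture("scene")[:,:,::-1].copy();b=ctrl.capture("side")[:,:,::-1].copy()
cv2.imwrite("pics/p1.png",np.hstack([tile(a,150,90,160,5)[:, 150*0:][:, 380:780],tile(b,190,150,80,5)[:600]]) if 0 else np.hstack([tile(a,220,90,80,5),tile(b,190,150,80,5)]))
print(np.round(to(478,59,120,90)[1],2), ctrl.get_obs()['ft_force'])
E
```

```text
time_s: 6.12
eef_pos: [478.3, 59.8, 144.9]
tcp_rot: [[0.001, 1.0, 0.003], [1.0, -0.001, 0.002], [0.002, 0.003, -1.0]]
ft_force: [-0.5, 0.0, -1.3]
gripper_width: 50.6
[-0.07 -0.04  2.48] [ 0.32594251  0.50619877 -1.44654862]
```

View pics/p1.png

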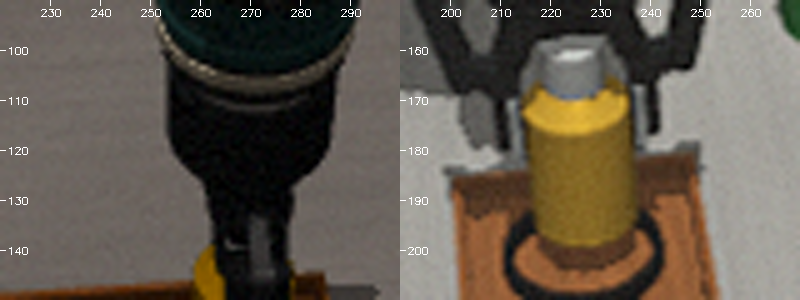

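```bash
python3 - <<'E'
from h import *
D=ctrl.get_calibration("side")
for p in((226.6,200.3),(230.4,228.5),(233.6,260.5)):print(plane(D,p,17).round(1))
print("bottle bottom now",plane(D,(227.2,196.5),35).round(1))
E
```

```text
[475.3  46.2  17. ]
[475.6 -54.2  17. ]
[ 473.6 -153.2   17. ]
bottle bottom now [477.5  38.9  35. ]
```

The side camera puts the nests about 12 mm off in y compared with the scene camera. I'll settle it with the wrist camera before lowering.

```bash
python3 - <<'E'
from h import *
c,im=look("w2");cv2.imwrite("pics/w2v.png",tile(im,100,10,400,2)[:600])
E
```

```text
(no output)
```

View pics/w2v.png

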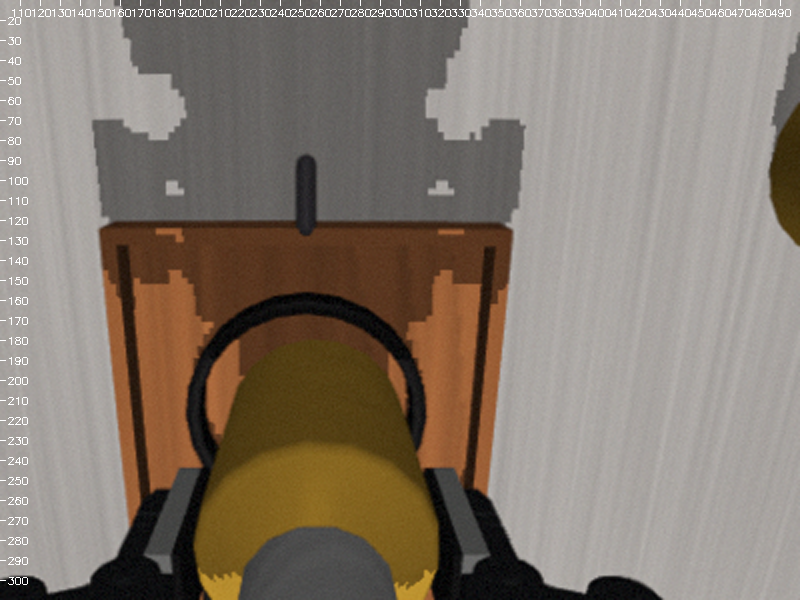

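```bash
python3 - <<'E'
from h import *
c=np.load("w2.npy",allow_pickle=True).item()
for n,p,z in(("cornL",(150.5,124),18),("cornR",(356,124),18),("ringfar",(253,156),17),("ringL",(193.5,212),17),("ringR",(312.5,212),17)):print(n,plane(c,p,z).round(1))
E
```

```text
cornL [414.5 115.6  18. ]
cornR [537.2 115.3  18. ]
ringfar [475.5  95.6  17. ]
ringL [436.4  58.3  17. ]
ringR [514.2  58.1  17. ]
```

Wrist: the round nest is at about (475.5, 54.5) and the tray centre at about (475.7, -45.5). I'll shift slightly and lower.

```bash
python3 -m crank '[[[0,0,0],[-0.5,-0.3,0],0.3],[[0,0,0],[-0.5,-0.3,0.8],0.3],[[0,0,0],[-0.5,-0.3,1.6],0.3],[[0,0,0],[-0.5,-0.3,2.1],0.3],[[0,0,0],[-0.5,-0.3,2.4],0.3],[[0,0,0],[-0.5,-0.3,2.4],0.3],[[0,0,0],[-0.5,-0.3,2.4],0.3]]'
```

```text
time_s: 7.15
eef_pos: [475.4, 54.7, 120.9]
tcp_rot: [[0.001, 1.0, 0.003], [1.0, -0.001, 0.002], [0.002, 0.003, -1.0]]
ft_force: [-0.9, -0.7, -0.9]
gripper_width: 50.8
```

```bash
python3 -m crank '[[[0,0,0],[0,0,0.1],0.3],[[0,0,0],[0,0,0.2],0.3],[[0,0,0],[0,0,0.2],0.3],[[0,0,0],[0,0,0.2],0.3]]'
```

```text
time_s: 7.65
eef_pos: [475.6, 54.7, 119.5]
tcp_rot: [[0.001, 1.0, 0.004], [1.0, -0.001, 0.002], [0.002, 0.004, -1.0]]
ft_force: [-3.6, -0.4, 11.9]
gripper_width: 50.7
```

```bash
python3 -m crank '[[[0,0,0],[0,0,0],0.7],[[0,0,0],[0,0,0],0.8],[[0,0,0],[0,0,0],0.9],[[0,0,0],[0,0,-3],0.9],[[0,0,0],[0,0,-7],0.9],[[0,0,0],[0,0,-12.5],1],[[0,0,-0.384],[-4,4,-13.5],1],[[0,0,-0.384],[-21.2,19.8,-13.5],1],[[0,0,-0.384],[-21.2,19.8,-13.5],1],[[0,0,-0.384],[-21.2,19.8,-13.5],1],[[0,0,-0.384],[-21.2,19.8,-13.5],1],[[0,0,-0.384],[-21.2,19.8,-13.5],1],[[0,0,-0.384],[-21.2,19.8,-13.5],1]]'
python3 - <<'E'
from h import *
b=ctrl.capture("side")[:,:,::-1].copy();c,im=look("w3")
v=tile(im,130,70,250,2); s=tile(b,190,140,125,4)[:375]
s=s[:375,:]; cv2.imwrite("pics/w3v.png",np.vstack([cv2.copyMakeBorder(tile(im,180,90,160,5)[:600],0,0,0,0,0)]))
cv2.imwrite("pics/s3.png",tile(b,180,140,80,5))
x=tile(im,160,60,220,2)
cv2.imwrite("pics/m3.png",np.hstack([tile(im,190,100,130,4)[:388],cv2.copyMakeBorder(tile(b,190,160,60,4),0,208,0,0,0)[:388]]))
E
```

```text
time_s: 9.28
eef_pos: [672.6, -157.4, 254.6]
tcp_rot: [[-0.374, 0.928, 0.003], [0.928, 0.374, 0.002], [0.001, 0.004, -1.0]]
ft_force: [-0.7, 0.4, -0.4]
gripper_width: 85.3
```

View pics/m3.png

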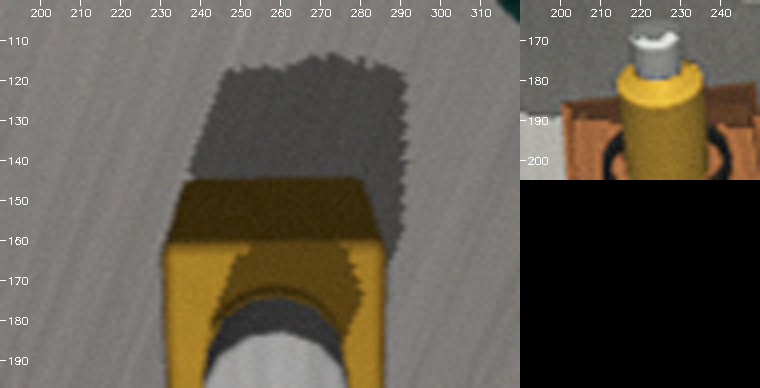

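The bottle edge is level with the jaws, so the yaw is right. Cap far edge is at (259,183) and body back edge at row 160. The round bottle stands upright in its nest.

```bash
python3 - <<'E'
from h import *
c=np.load("w3.npy",allow_pickle=True).item()
xt=np.array(ctrl.get_obs()['tcp_rot'])[:,0]
A=plane(c,(259,183.2),98)-14*xt;B=plane(c,(259,160.5),68)-23*xt
L=plane(c,(231,160.5),68);R=plane(c,(286.5,160.5),68)
print(A,B,np.linalg.norm(L-R));m=(A+B)/2;print(m,to(m[0],m[1],107,112))
E
```

```text
[ 674.75249697 -161.61982068   97.99865434] [ 674.80791573 -161.18270429   67.99778927] 44.55064825345923
[ 674.78020635 -161.40126249   82.9982218 ] ([0.004, -0.0, -0.0], [-0.52, -0.01, 14.83])
```

```bash
python3 -m crank '[[[0,0,0],[-0.5,0,6],1],[[0,0,0],[-0.5,0,11],1],[[0,0,0],[-0.5,0,13],1],[[0,0,0],[-0.5,0,14.8],1],[[0,0,0],[-0.5,0,14.8],1],[[0,0,0],[-0.5,0,14.8],0.2],[[0,0,0],[-0.5,0,14.8],0.2],[[0,0,0],[-0.5,0,14.8],0.2],[[0,0,0],[-0.5,0,14.8],0.2],[[0,0,0],[-0.5,0,14.8],0.2],[[0,0,0],[-0.5,0,14.8],0.2]]' 40
python3 -c "
from h import *
print(to(475.7,-45.5,200,90),to(475.7,-45.5,130,90))"
```

```text
time_s: 10.75
eef_pos: [675.1, -161.2, 108.4]
tcp_rot: [[-0.374, 0.927, 0.005], [0.927, 0.374, 0.001], [-0.001, 0.005, -1.0]]
ft_force: [-1.1, 1.9, 4.9]
gripper_width: 45.3
([0.005, -0.0, 0.384], [18.19, -14.1, -9.25]) ([0.005, -0.0, 0.384], [18.19, -14.14, -2.25])
```

```bash
python3 -m crank '[[[0,0,0],[0,0,-2],0.2],[[0,0,0],[0,0,-5],0.2],[[0,0,0],[0,0,-9],0.2],[[0,0,0.06],[3,-2.3,-9.2],0.2],[[0,0,0.16],[7,-5.4,-9.2],0.2],[[0,0,0.26],[11,-8.5,-9.2],0.2],[[0,0,0.36],[15,-11.6,-9.2],0.2],[[0.005,0,0.384],[17.5,-13.6,-9.2],0.2],[[0.005,0,0.384],[18.2,-14.1,-9.2],0.2],[[0.005,0,0.384],[18.2,-14.1,-6],0.2],[[0.005,0,0.384],[18.2,-14.1,-4],0.2],[[0.005,0,0.384],[18.2,-14.1,-3],0.2],[[0.005,0,0.384],[18.2,-14.1,-3],0.2],[[0.005,0,0.384],[18.2,-14.1,-3],0.2]]'
python3 - <<'E'
from h import *
b=ctrl.capture("side")[:,:,::-1].copy();c,im=look("w4")
cv2.imwrite("pics/m4.png",np.hstack([tile(im,130,60,260,2),cv2.resize(tile(b,195,160,70,4)[:208],None,fx=1,fy=1)[:,:] if 0 else cv2.copyMakeBorder(tile(b,195,190,68,4),0,390-204,0,0,0)]))
E
```

```text
time_s: 12.5
eef_pos: [476.6, -45.5, 138.2]
tcp_rot: [[0.0, 1.0, 0.001], [1.0, -0.0, -0.0], [-0.0, 0.001, -1.0]]
ft_force: [-0.0, 0.2, -2.9]
gripper_width: 45.5
```

View pics/m4.png

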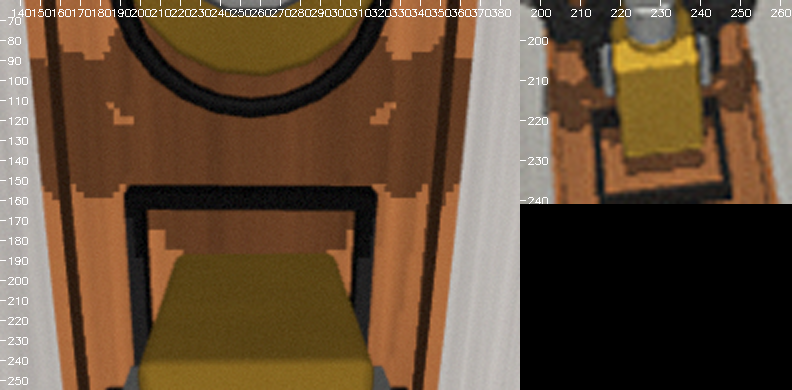

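```bash
python3 - <<'E'
from h import *
c=np.load("w4.npy",allow_pickle=True).item()
a=plane(c,(192.5,153),17);b=plane(c,(318.5,153),17);m=(a+b)/2;print(a,b,m-[0,38,0]);print(to(m[0],m[1]-38,113.4,90))
E
```

```text
[437.68580016  -6.35670095  17.        ] [512.50997295  -6.4322535   17.        ] [475.09788656 -44.39447722  17.        ]
([0.001, 0.0, -0.0], [0.1, -0.14, 2.48])
```

```bash
python3 -m crank '[[[0,0,0],[0.1,-0.1,0],0.2],[[0,0,0],[0.1,-0.1,0.8],0.2],[[0,0,0],[0.1,-0.1,1.6],0.2],[[0,0,0],[0.1,-0.1,2.1],0.2],[[0,0,0],[0.1,-0.1,2.4],0.2],[[0,0,0],[0.1,-0.1,2.5],0.2],[[0,0,0],[0.1,-0.1,2.5],0.2],[[0,0,0],[0.1,-0.1,2.5],0.2]]'
```

```text
time_s: 13.6
eef_pos: [475.4, -44.4, 113.5]
tcp_rot: [[0.0, 1.0, 0.001], [1.0, -0.0, -0.0], [-0.0, 0.001, -1.0]]
ft_force: [-2.2, 0.1, 4.8]
gripper_width: 45.4
```

```bash
python3 -m crank '[[[0,0,0],[0,0,0],0.65],[[0,0,0],[0,0,0],0.75],[[0,0,0],[0,0,0],0.85],[[0,0,0],[0,0,-3],0.85],[[0,0,0],[0,0,-7],0.85],[[0,0,0],[0,0,-11.7],1],[[0,0,0],[3,3,-11.7],1],[[0,0,0],[18.2,18.2,-11.7],1],[[0,0,0],[18.2,18.2,-11.7],1],[[0,0,0],[18.2,18.2,-11.7],1],[[0,0,0],[18.2,18.2,-11.7],1],[[0,0,0],[18.2,18.2,-11.7],1],[[0,0,0],[18.2,18.2,-11.7],1]]'
python3 - <<'E'
from h import *
b=ctrl.capture("side")[:,:,::-1].copy();c,im=look("w5")
cv2.imwrite("pics/m5.png",np.hstack([tile(im,130,120,260,2),cv2.copyMakeBorder(tile(b,195,170,68,4),0,390-204,0,0,0)]))
E
```

```text
time_s: 15.22
eef_pos: [656.8, 137.2, 230.5]
tcp_rot: [[0.0, 1.0, 0.001], [1.0, -0.0, -0.0], [-0.0, 0.001, -1.0]]
ft_force: [-0.2, -0.5, 0.4]
gripper_width: 85.3
```

View pics/m5.png

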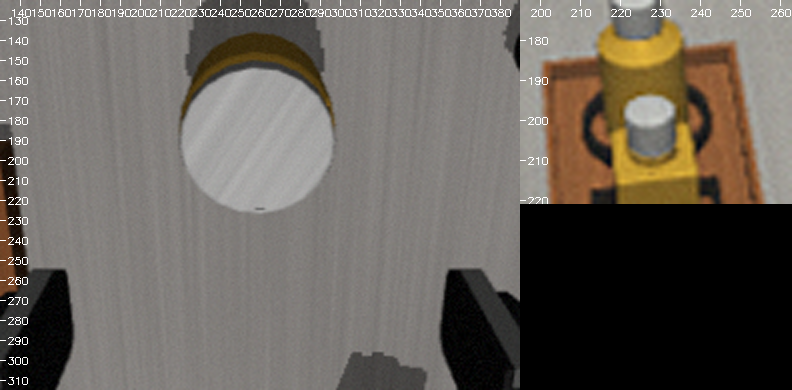

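Jar lid centre is at raw (258.5,190). The square bottle stands upright in its nest.

```bash
python3 - <<'E'
from h import *
c=np.load("w5.npy",allow_pickle=True).item()
p=plane(c,(258.5,190),64);print(p,plane(c,(320,300),0),np.linalg.norm(plane(c,(220.5,190),64)-plane(c,(296.5,190),64)));print(to(p[0],p[1],92,90))
S=ctrl.get_calibration("scene");print("green",plane(S,(350,198),64))
E
```

```text
[657.13248959 136.84742145  64.        ] [725.32996308 -14.49405551   0.        ] 57.937184069832725
([0.001, 0.0, -0.001], [0.0, 0.03, 13.89])
green [630.74471265 244.23329432  64.        ]
```

```bash
python3 -m crank '[[[0,0,0],[0,0,6],1],[[0,0,0],[0,0,10.5],1],[[0,0,0],[0,0,13],1],[[0,0,0],[0,0,14.6],1],[[0,0,0],[0,0,14.6],1],[[0,0,0],[0,0,14.6],0.4],[[0,0,0],[0,0,14.6],0.4],[[0,0,0],[0,0,14.6],0.4],[[0,0,0],[0,0,14.6],0.4],[[0,0,0],[0,0,14.6],0.4]]' 40
python3 -c "
from h import *
print(to(475.4,-144.5,200,90))"
```

```text
time_s: 16.58
eef_pos: [657.5, 136.8, 86.5]
tcp_rot: [[0.001, 1.0, 0.004], [1.0, -0.001, -0.0], [-0.0, 0.004, -1.0]]
ft_force: [-0.2, -1.5, 7.1]
gripper_width: 62.5
([0.004, 0.0, -0.001], [-28.15, -18.14, -11.41])
```

```bash
python3 -m crank '[[[0,0,0],[0,0,-2],0.4],[[0,0,0],[0,0,-6],0.4],[[0,0,0],[0,0,-11],0.4],[[0,0,0],[-3,0,-12],0.4],[[0,0,0],[-8,-1,-12],0.4],[[0,0,0],[-13,-4,-12],0.4],[[0,0,0],[-18,-7,-12],0.4],[[0,0,0],[-23,-11,-12],0.4],[[0,0,0],[-27,-15,-12],0.4],[[0.004,0,0],[-28.1,-18.1,-12],0.4],[[0.004,0,0],[-28.1,-18.1,-12],0.4],[[0.004,0,0],[-28.1,-18.1,-8],0.4],[[0.004,0,0],[-28.1,-18.1,-5],0.4],[[0.004,0,0],[-28.1,-18.1,-3],0.4],[[0.004,0,0],[-28.1,-18.1,-3],0.4],[[0.004,0,0],[-28.1,-18.1,-3],0.4]]'
python3 - <<'E'
from h import *
c,im=look("w6")
cv2.imwrite("pics/m6.png",tile(im,130,60,260,3))
E
```

```text
time_s: 18.58
eef_pos: [477.0, -144.0, 116.8]
tcp_rot: [[0.001, 1.0, 0.001], [1.0, -0.001, -0.001], [-0.001, 0.001, -1.0]]
ft_force: [0.1, -0.2, -0.5]
gripper_width: 62.3
```

View pics/m6.png

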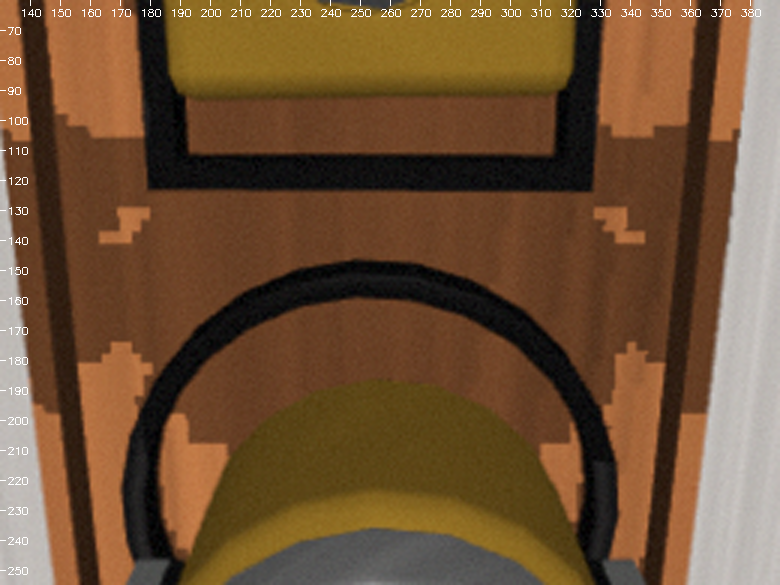

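```bash
python3 - <<'E'
from h import *
c=np.load("w6.npy",allow_pickle=True).item()
m=plane(c,(253.5,147),17)-[0,48,0];print(m,plane(c,(171.7,220),17),plane(c,(335.7,220),17));print(to(m[0],m[1],91.5,90))
E
```

```text
[ 474.56231646 -144.98704334   17.        ] [ 427.97891269 -138.77078361   17.        ] [ 520.92689626 -138.88955923   17.        ]
([0.001, 0.001, -0.001], [-0.09, -0.24, 2.54])
```

```bash
python3 -m crank '[[[0,0,0],[-0.1,-0.2,0],0.4],[[0,0,0],[-0.1,-0.2,0.8],0.4],[[0,0,0],[-0.1,-0.2,1.6],0.4],[[0,0,0],[-0.1,-0.2,2.1],0.4],[[0,0,0],[-0.1,-0.2,2.4],0.4],[[0,0,0],[-0.1,-0.2,2.5],0.4],[[0,0,0],[-0.1,-0.2,2.5],0.4],[[0,0,0],[-0.1,-0.2,2.5],0.4]]'
```

```text
time_s: 19.62
eef_pos: [475.1, -145.2, 92.1]
tcp_rot: [[0.001, 1.0, 0.001], [1.0, -0.001, -0.001], [-0.001, 0.001, -1.0]]
ft_force: [-0.4, 0.1, -1.5]
gripper_width: 62.3
```

```bash
python3 -m crank '[[[0,0,0],[0,0,0.1],0.4],[[0,0,0],[0,0,0.2],0.4],[[0,0,0],[0,0,0.2],0.4],[[0,0,0],[0,0,0.2],0.4]]'
```

```text
time_s: 20.12
eef_pos: [475.1, -145.2, 91.4]
tcp_rot: [[0.001, 1.0, 0.002], [1.0, -0.001, -0.002], [-0.002, 0.002, -1.0]]
ft_force: [-8.8, 3.6, 27.5]
gripper_width: 62.0
```

```bash
python3 -m crank '[[[0,0,0],[0,0,-0.1],0.8],[[0,0,0],[0,0,-0.1],0.9],[[0,0,0],[0,0,-0.1],0.97],[[0,0,0],[0,0,-2],0.97],[[0,0,0],[0,0,-6],1],[[0,0,0],[0,0,-12],1],[[0,0,0],[0,0,-18],1],[[0,0,0],[-5,0,-20],1],[[0,0,0],[-20,-8,-20],1],[[0,0,0],[-20,-8,-20],1],[[0,0,0],[-20,-8,-20],1],[[0,0,0],[-20,-8,-20],1],[[0,0,0],[-20,-8,-20],1],[[0,0,0],[-20,-8,-20],1]]'
python3 - <<'E'
from h import *
a=ctrl.capture("scene")[:,:,::-1].copy();b=ctrl.capture("side")[:,:,::-1].copy()
cv2.imwrite("pics/f.png",np.hstack([cv2.resize(a[90:320,70:430],(470,300)),tile(b,190,150,110,3)[:300] if 0 else cv2.resize(b[60:384,150:480],(306,300))]))
E
```

```text
time_s: 21.88
eef_pos: [395.0, -343.9, 291.6]
tcp_rot: [[-0.001, 1.0, 0.002], [1.0, 0.001, -0.002], [-0.002, 0.002, -1.0]]
ft_force: [-0.5, -0.9, 0.3]
gripper_width: 85.5
```

View pics/f.png

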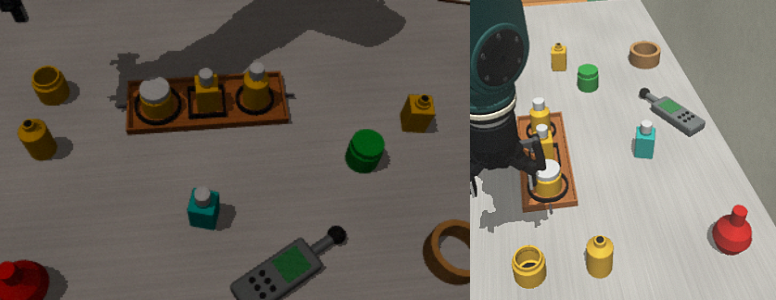

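All three stand upright inside their nests: jar at (157,100), square at (206,93) and round at (256,88). The look-alikes have not moved and the arm is clear.

```bash
python3 -c "
from workcell import ctrl
print(ctrl.hand_in())"
```

```text
the job is handed in; nothing more can be done
None
```

I packed the capped round bottle, the capped square bottle and the lidded jar into their nests, in that order, and handed the job in at about 22 s of the 88 s allowed. Each piece touched the tray floor before I let go; contact forces were about 12, 5 and 27 N.

- **Last pictures:** in the scene and side views all three stand upright inside their nests. The three uncapped pieces, the turquoise bottle and the green jar stand where they were, and the arm is well clear with the gripper open.
- **Disagreement:** the cameras did not agree on where the nests lie along the tray. For the round nest the side camera read about 8 mm off the wrist camera and the scene camera about 4 mm. I used the wrist camera for placing, and contact came at the expected height each time.

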